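# Stand the washed tub lids in the drying rack

## Task

The washed lids of the detergent tubs must dry on edge: stand the blue lid and the yellow lid upright in the wire rack, each between the tines over the strip of its own colour, lowered in gently until it rests on the rack's rails, not dropped, and with its knob facing the same way as the white lid's. The sloping stand is there for changing your grip: a lid laid back on it, knob outwards, can be taken again by its upper rim; the yellow lid leans there now. Leave the white lid in its slot, and leave the bottle, the carton and the cup where they stand.

Things in the scene. Friction and masses are not known exactly. Their poses are not given: they have to be found in the camera images.
- lid_blue_center (a point): Blue tub lid, lying on the table, knob up: a disc 100 mm in diameter, 9 mm thick, with a round white knob 22 mm in diameter standing 28 mm proud of the middle of its upper face; 80 to 150 g. The point is the middle of the disc, half-way through its thickness; its z axis is the disc's axis and points out through the knob.
- lid_yellow_center (a point): Yellow tub lid: same shape, size and axes as the blue lid. It starts leaning on the stand at 45 degrees, knob outwards, its point at point stand_seat.
- lid_white_center (a point): White tub lid with a grey knob, bystander: same shape, size and axes as the blue lid. It stands in one of the rack's three slots (which one varies) and leans a little; leave it there.
- lid_blue_knob (a point): The end of the blue lid's knob, 32.5 mm from the middle of the disc along the lid's z axis.
- lid_yellow_knob (a point): The end of the yellow lid's knob, 32.5 mm from the middle of the disc along the lid's z axis.
- rack: Fixed wire rack; origin on the table, middle. 3 slots along its y, at -55, 0, 55 mm; 166 x 112 mm over all. Each slot: 4 tines at x = +-28 mm, 68 mm high, with a clear gap of 16 mm in y. A lid stands there on two rails (6 mm wire along y at x = +-28 mm, 16 mm up), axis along y, its middle at x = 0, 61 mm above the table, leaning up to 0.15 rad on the tines. White knob faces -y; facing knobs would clash.
- strip_blue: Blue flat strip, 150 x 16 x 5 mm, fixed to the table across the rack under the slot meant for the blue lid, its ends showing on both sides; origin on the table at the middle of that slot; same axes as the rack (x along the strip, y along the rack's row).
- strip_yellow: Yellow strip, same as the blue one, under the slot meant for the yellow lid. The third slot has no strip and holds the white lid.
- stand_seat (a point): Fixed red stand, plate sloping at 45 degrees; the point is the middle of a lid resting on it, 62 mm above the table. Stand's axes, z up: a resting lid's knob points along (0,-0.7,0.7), up the slope is (0,0.7,0.7). Two 8 mm pegs at x = +-25 mm, 14 mm proud, carry its lower rim. Plate 70 mm wide ends 12 mm up the slope past the point: the lid's top 38 mm is free on both faces. Foot 90 x 100 mm.
- bottle: Green detergent bottle, bystander, 64 mm in diameter, 170 mm tall; origin at the centre of its underside.
- carton: Orange carton, bystander, 60 x 70 x 100 mm tall; origin at the centre of its underside.
- cup: Clear measuring cup, bystander, 64 mm in diameter, 60 mm tall; origin at the centre of its underside.
Mind the look-alikes: they are no part of the job. Of the things that look like the part that bears lid_yellow_center, the smallest one is meant.

How it is judged:
At the end, for the whole second after the job is handed in: Blue and yellow lid each at rest over their own strip: middle within 12 mm along, 11 mm across it, 55 to 67 mm up (on the rails), axis within 0.22 rad of level, knob to the strip's -y. White lid within 20 mm, bottle, carton and cup within 30 mm of their starts (y of lid_blue_knob in the frame of strip_blue below -0.015 m and y of lid_blue_center in the frame of strip_blue between -0.011 and 0.011 m and x of lid_blue_center in the frame of strip_blue between -0.012 and 0.012 m and height (world z) of lid_blue_center between 0.055 and 0.067 m and angle between lid_blue_center's own z axis and vertical between 1.351 and 1.791 rad and linear speed of each of lid_blue, lid_yellow below 0.02 m/s and angular speed of each of lid_blue, lid_yellow below 0.2 rad/s and y of lid_yellow_knob in the frame of strip_yellow below -0.015 m and y of lid_yellow_center in the frame of strip_yellow between -0.011 and 0.011 m and x of lid_yellow_center in the frame of strip_yellow between -0.012 and 0.012 m and height (world z) of lid_yellow_center between 0.055 and 0.067 m and angle between lid_yellow_center's own z axis and vertical between 1.351 and 1.791 rad and distance of lid_white_center from where it was at the start of the episode below 0.02 m and distance of each of bottle, carton, cup from where it was at the start of the episode below 0.03 m); the robot touches nothing.
It fails at once if a bystander is pushed away: the white lid by more than 20 mm, or the bottle, carton or cup by more than 30 mm (not (distance of lid_white_center from where it was at the start of the episode below 0.02 m and distance of each of bottle, carton, cup from where it was at the start of the episode below 0.03 m)).
It fails at once if the bottle, carton or cup is tipped more than 0.4 rad (angle between any of bottle, carton, cup's own z axis and vertical above 0.4 rad).
It fails at once if a lid is dropped into the rack (faster than 0.8 m/s at the rack, a fall of over 30 mm) ((horizontal distance between lid_blue_center and rack below 0.12 m and height (world z) of lid_blue_center below 0.1 m and linear speed of lid_blue above 0.8 m/s) or (horizontal distance between lid_yellow_center and rack below 0.12 m and height (world z) of lid_yellow_center below 0.1 m and linear speed of lid_yellow above 0.8 m/s)).
It also fails if it takes over 72 s, if anything falls off the work surface, if the arm or the gripper's body presses on something with over 40 N, if the wrist force passes 120 N, or if a joint passes its speed limit or range.

## Robot

A 7-joint arm with a two-finger parallel gripper is mounted at the origin on the work surface. World frame = base frame: x ahead of the robot, y to its left, z up, the work surface at z = 0. Lengths are in m, angles in rad, forces in N, time in s.
With the tool pointing down it reaches from about 0.35 to 0.9 m from the base axis. Payload 7.2 kg.
Tool frame: the origin (TCP) lies between the finger pads; the fingertips stand 22 mm ahead of it and the grasp point (between the pads) lies 3 mm ahead of it; z points along the fingers, y is the line along which they close (so a half turn about z gives the same grasp; the last joint's range is limited). The gripper opens to 85 mm and grips with 20 to 120 N. Pads are 22 mm wide; open, the fingers measure 114 mm over their backs; the gripper's body (76 mm by 85 mm) begins 54 mm behind the grasp point. The pads swing forward as they close: fully open they stand 13 mm farther back than shut.
Start: joints at [1.107, 0.411, -0.013, 1.596, 0.006, 1.134, -0.082], TCP at [0.241, -0.577, 0.253] pointing down, gripper open.
Joint ranges: [-2.95, 2.95], [-0.29, 1.99], [-1.47, 1.44], [0.14, 2.54], [-1.03, 4.17], [0.13, 1.85], [-2.86, 2.86]. Speed limits (rad/s): [2.39, 2.39, 3.01, 3.01, 3.14, 3.14, 3.14].

## Interface

Orientations are given as a unit quaternion [w, x, y, z].
In Python, from bench import status, read_camera, camera_model, job gives the robot as it stands.
- The arm moves only by the shell command python3 -m crank 'ROWS' [OPENING] [FORCE]. ROWS is JSON, a list that holds one entry, the list of rows, each a list of 6 numbers: the shift along the tool's x, y, z in m, then the turn, a rotation vector about the tool's x, y, z in rad. A call has 1 to 10 rows; each row shifts and turns the commanded pose from where the row before left it, along the tool's axes as they then stand; what a row does not reach is not made up. A row lasts 1/8 s, in which the tool goes at most 62.5 mm and 10.7 degrees, less where a joint would pass 70% of its speed; a pose out of reach is approached as far as the arm can. A call with a gripper value outside its range is refused whole. OPENING is the closure, from -1 (fully open) to 1 (shut), set as the call begins (- or left out, the last holds). The fingers move at their own pace and stop on an object; FORCE is the grip in N (left out, the last holds). Time passes only in rows, so rows that do not move let the fingers close. It gives the time, the measured TCP pose, the force, the opening and the grip force at its end, in the units of the state.
- status.get_state(): the state, without advancing time (a new reading comes with each control period).
- read_camera(name): name is "side" or "top" or "wrist"; returns the picture (384x512x3 uint8, blue, green, red); there is no depth.
- camera_model(name): a dict with "mtx" (3x3 intrinsics, pixels), "cam_to_world" (4x4, takes a point from camera to world coordinates). Camera axes: x right, y down, z forward; pixel columns grow to the right and rows downward; lengths in m; the calibration is good to about 2 mm. The wrist camera is an equidistant fisheye: a pixel r from the principal point sees the ray r / f radians off the axis. A picture is of the moment at which its call begins: read the wrist's pose just before it. camera_model takes no time and is no camera call; for the wrist camera it gives the pose at the moment of the call.
- job.close_job(): hands the job in; it is judged then, once.
The state is a dict: "clock": time; "joints": joint angles; "qd": joint speeds; "joint_efforts": joint torques, N m; "tool_pos": TCP position; "tool_rot": TCP orientation; "force": force on the tool from outside, world axes, zero at the start; "moment": the same for the moment, N m; "gripper_width": opening from 0.0 (shut) to 1.0 (fully open); "gripper_force": force on a finger pad.
Only numpy, scipy, OpenCV 4.12 (cv2) and the standard library are available. Lean on these libraries where they do the work, as an engineer would, in place of code of your own. Each camera call takes 0.05 s, during which the arm holds its last target. There are 200 camera calls.

## Working session

There is one attempt and no reset: what is moved stays moved. The work goes in short steps, Python scripts to look and compute and a shell command to move; the robot and the scene stay as the last step left them, time stands still between calls to the robot, and variables do not carry over. Pictures are saved under pics/ and viewed, at most 10 in all, crops included, and the job is handed in when it is done.

```bash
ls; mkdir -p pics
python3 - <<'E'
from bench import status, read_camera, camera_model
import cv2, numpy as np, pickle
print({k:np.round(v,3).tolist() for k,v in status.get_state().items()})
d={}
for n in ("side","top","wrist"):
    m=camera_model(n); im=read_camera(n); d[n]=(im,m); print(n,np.round(m["mtx"],1).tolist(),np.round(m["cam_to_world"],3).tolist())
pickle.dump(d,open("d0.pkl","wb"))
cv2.imwrite("pics/top0.png",cv2.resize(d["top"][0],(800,600),interpolation=cv2.INTER_CUBIC))
cv2.imwrite("pics/side0.png",cv2.resize(d["side"][0],(800,600),interpolation=cv2.INTER_CUBIC))
E
```

```text
pics
{'clock': 0.0, 'joints': [1.107, 0.412, -0.013, 1.597, 0.006, 1.134, -0.082], 'qd': [0.003, 0.001, 0.0, -0.0, -0.0, -0.001, -0.001], 'joint_efforts': [0.001, -60.063, 0.682, -29.941, 0.014, 0.011, -0.0], 'tool_pos': [0.241, -0.576, 0.252], 'tool_rot': [-0.001, 0.98, 0.197, -0.0], 'force': [0.325, 0.263, -0.247], 'moment': [-0.029, -0.024, -0.048], 'gripper_force': 0.0, 'gripper_width': 0.998}
side [[463.9, 0.0, 254.2], [0.0, 463.9, 188.5], [0.0, 0.0, 1.0]] [[-0.817, -0.423, 0.392, -0.029], [-0.576, 0.618, -0.535, 0.744], [-0.016, -0.663, -0.748, 1.094], [0.0, 0.0, 0.0, 1.0]]
top [[355.1, 0.0, 255.9], [0.0, 355.1, 193.4], [0.0, 0.0, 1.0]] [[0.014, -0.998, 0.068, 0.428], [-1.0, -0.012, 0.024, -0.019], [-0.023, -0.068, -0.997, 0.945], [0.0, 0.0, 0.0, 1.0]]
wrist [[297.3, 0.0, 257.8], [0.0, 297.3, 191.6], [0.0, 0.0, 1.0]] [[0.385, -0.884, -0.264, 0.309], [-0.923, -0.37, -0.109, -0.55], [-0.002, 0.286, -0.958, 0.373], [0.0, 0.0, 0.0, 1.0]]
```

View pics/top0.png

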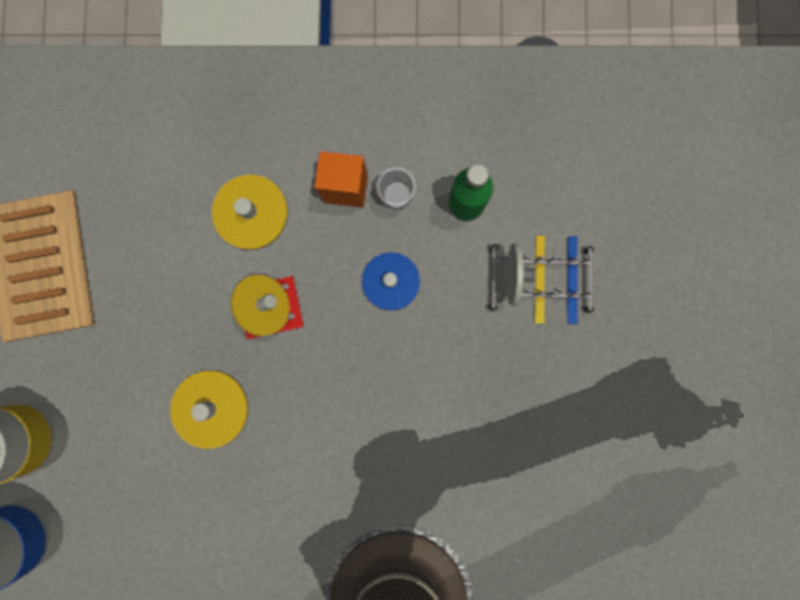

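View pics/side0.png

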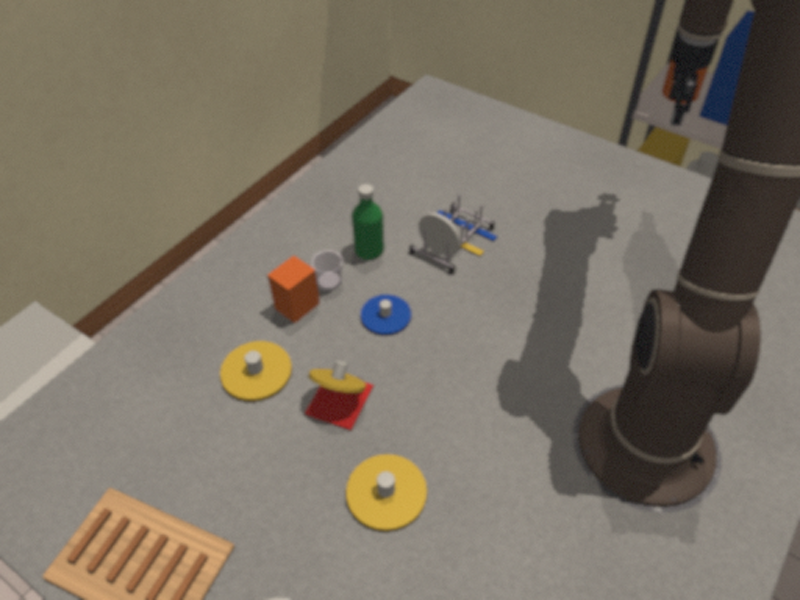

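Three yellow lids are visible in the top view, at (250,212), (209,409) and (260,305). The one at (260,305) fits: it is the smallest and leans on the red stand. The blue lid is at (390,281). The rack is at (540,278), with white in its left slot, then the yellow strip (540) and the blue strip (572). I'll confirm with enlarged crops and measure at the same time.

```bash
cat > h.py <<'E'
import numpy as np, cv2, pickle
from scipy.spatial.transform import Rotation as R
def w2p(m,P):
    T=np.linalg.inv(m["cam_to_world"]); q=np.atleast_2d(P)@T[:3,:3].T+T[:3,3]
    p=q@np.array(m["mtx"]).T; return p[:,:2]/p[:,2:]
def p2w(m,uv,z):
    K=np.array(m["mtx"]);T=np.array(m["cam_to_world"])
    d=T[:3,:3]@np.linalg.solve(K,[uv[0],uv[1],1]); return T[:3,3]+d*(z-T[2,3])/d[2]
E
python3 - <<'E'
from h import *
d=pickle.load(open("d0.pkl","rb"))
t,m=d["top"]; s,ms=d["side"]
f=lambda im,x0,y0,w,h,S:cv2.resize(im[y0:y0+h,x0:x0+w],S,interpolation=cv2.INTER_CUBIC)
a=f(t,305,140,80,75,(400,300)); b=f(t,130,165,80,60,(400,300)); c=f(s,250,110,80,75,(400,300)); e=f(s,180,220,80,60,(400,300))
cv2.imwrite("pics/crops.png",np.vstack([np.hstack([a,b]),np.hstack([c,e])]))
hsv=cv2.cvtColor(t,cv2.COLOR_BGR2HSV)
masks={"blue":cv2.inRange(hsv,(100,140,40),(125,255,255)),"yellow":cv2.inRange(hsv,(18,150,80),(32,255,255)),"red":cv2.inRange(hsv,(0,180,80),(6,255,255)),"green":cv2.inRange(hsv,(50,120,20),(85,255,255))}
for k,M in masks.items():
    n,l,st,ce=cv2.connectedComponentsWithStats(M)
    for i in range(1,n):
        if st[i,4]>15 and 95<ce[i][1]<310:
            pts=np.argwhere(l==i)[:,::-1].astype(np.float32)
            r=cv2.minAreaRect(pts); z=0.005 if ce[i][0]>320 else (0.009 if k=="blue" else 0.062)
            print(k,st[i],np.round(ce[i],1),"w",np.round(p2w(m,ce[i],z),4),"rect",np.round(r[0],1),np.round(r[1],1),round(r[2],1),"w",np.round(p2w(m,r[0],z)[:2],4))
E
```

```text
blue [364 152   5  14  66] [365.9 158.1] w [ 0.5888 -0.2871  0.005 ] rect [366.  158.5] [13.  4.] 90.0 w [ 0.5878 -0.2873]
blue [232 162  36  36 942] [249.7 179.7] w [0.5274 0.0206 0.009 ] rect [249.5 179.5] [35. 35.] 90.0 w [0.5278 0.0211]
blue [364 170   5  18  85] [366. 178.] w [ 0.5358 -0.2868  0.005 ] rect [366.  178.5] [17.  4.] 90.0 w [ 0.5345 -0.287 ]
blue [363 191   6  16  81] [366.  198.4] w [ 0.4816 -0.2865  0.005 ] rect [365.5 198.5] [15.  5.] 90.0 w [ 0.4815 -0.2853]
yellow [ 136  112   48   47 1614] [159.6 135.4] w [0.632  0.2488 0.062 ] rect [159.5 135. ] [46. 47.] 90.0 w [0.6331 0.2492]
yellow [343 151   6  14  65] [345. 157.] w [ 0.5912 -0.232   0.005 ] rect [345.5 157.5] [ 5. 13.] 0.0 w [ 0.59   -0.2332]
yellow [343 169   5  18  87] [345.  177.2] w [ 0.5373 -0.2317  0.005 ] rect [345.  177.5] [17.  4.] 90.0 w [ 0.5365 -0.2317]
yellow [ 148  176   37   39 1009] [165.6 195.2] w [0.4802 0.2289 0.062 ] rect [166. 195.] [38. 36.] 90.0 w [0.4807 0.2278]
yellow [342 190   6  17  83] [344.9 198.3] w [ 0.4814 -0.2312  0.005 ] rect [344.5 198. ] [16.  5.] 90.0 w [ 0.4821 -0.2303]
yellow [ 109  237   49   50 1733] [133.7 261.5] w [0.3143 0.3033 0.062 ] rect [133.  261.5] [49. 48.] 90.0 w [0.3144 0.305 ]
yellow [  0 261  33  45 530] [ 21.4 280.9] w [0.2619 0.5834 0.062 ] rect [ 17.9 280.6] [44.9 28.2] 79.7 w [0.2626 0.5924]
red [177 177  16  35 182] [186.6 194.6] w [0.4823 0.1759 0.062 ] rect [184.7 193.8] [33.3 12.6] 84.6 w [0.4842 0.1807]
green [288 109  27  32 497] [299.6 126.4] w [ 0.658  -0.1056  0.062 ] rect [300.  125.7] [23.6 29.1] 20.6 w [ 0.6599 -0.1065]
```

View pics/crops.png

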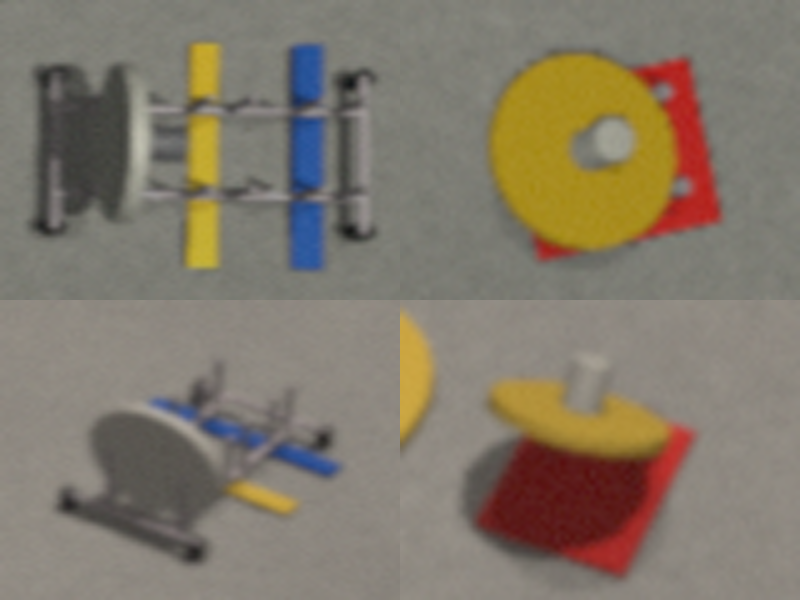

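White's knob faces world −y, to the right in the top view, so the rack's y axis is about world +y. The small yellow lid on the red stand is confirmed, with its knob also facing about −y. Next I'll fit the stand and lid poses in both views and work out the targets.

```bash
cat >> h.py <<'E'
th=np.linspace(0,2*np.pi,60); C=np.c_[np.cos(th),np.sin(th)]*.05
def disc(c,Rm): # outline points of lid disc
    L=np.vstack([np.c_[C,0*th+.0045],np.c_[C,0*th-.0045]]); return L@Rm.T+c
def Rstand(yaw): return R.from_euler("z",yaw).as_matrix()
def Rlid(yaw): # lid axes on stand: z=(0,-.7,.7)
    return Rstand(yaw)@R.from_euler("x",np.pi/4).as_matrix()
def Rtool(x,z):
    x=np.array(x)/np.linalg.norm(x); z=np.array(z)/np.linalg.norm(z); return np.c_[x,np.cross(z,x),z]
def delta(p,Rm):
    from bench import status
    s=status.get_state(); q=s["tool_rot"]; R0=R.from_quat([q[1],q[2],q[3],q[0]]).as_matrix(); p0=np.array(s["tool_pos"])
    rv=R.from_matrix(R0.T@Rm).as_rotvec()
    print("t",round(s["clock"],2),"turn(tool)",np.round(rv,3),"|",round(np.linalg.norm(rv),3),"shift now-axes",np.round(R0.T@(p-p0),4),"shift after turn",np.round(Rm.T@(p-p0),4),"world",np.round(p-p0,4))
def hull(P): return cv2.convexHull(P.astype(np.float32))
def iouc(img_hull,P,m,S=8,shape=(384,512)):
    h2=hull(w2p(m,P)); a=np.zeros((shape[0]*2,shape[1]*2),np.uint8)
    A,_=cv2.intersectConvexConvex(img_hull,h2); u=cv2.contourArea(img_hull)+cv2.contourArea(h2)-A
    return A/u
E
python3 - <<'E'
from h import *
from scipy.optimize import minimize
d=pickle.load(open("d0.pkl","rb")); H={}
def comp(n,lo,hi,near):
    im,m=d[n]; S=4; im=cv2.resize(im,None,fx=S,fy=S,interpolation=cv2.INTER_CUBIC)
    M=cv2.inRange(cv2.cvtColor(im,cv2.COLOR_BGR2HSV),lo,hi); k,l,st,ce=cv2.connectedComponentsWithStats(M)
    i=min((i for i in range(1,k) if st[i,4]>3000),key=lambda i:np.hypot(*(ce[i]/S-near)))
    p=np.argwhere(l==i)[:,::-1].astype(np.float32); return cv2.convexHull((p+.5)/S-.5)
Y=((17,130,50),(33,255,255)); B=((100,120,40),(125,255,255))
HY={"top":comp("top",*Y,(165,195)),"side":comp("side",*Y,(215,243))}
HB={"top":comp("top",*B,(250,180)),"side":comp("side",*B,(247,201))}
for cams in (("top",),("side",),("top","side")):
    f=lambda v:-sum(iouc(HY[c],disc(np.array([v[0],v[1],.062]),Rlid(v[2])),d[c][1]) for c in cams)
    r=minimize(f,[.48,.23,.2],method="Nelder-Mead",options=dict(initial_simplex=[[.47,.22,.1],[.49,.22,.1],[.47,.24,.1],[.48,.23,.35]],xatol=1e-4))
    g=lambda v:-sum(iouc(HB[c],disc(np.array([v[0],v[1],.0045]),np.eye(3)),d[c][1]) for c in cams)
    b=minimize(g,[.527,.02],method="Nelder-Mead",options=dict(initial_simplex=[[.52,.02],[.54,.02],[.52,.03]],xatol=1e-4))
    print(cams,np.round(r.x,4),r.fun,"blue",np.round(b.x,4),b.fun)
E
```

```text
('top',) [0.4812 0.2261 0.2893] -0.9740165052256677 blue [0.5292 0.0206] -0.9407880791214479
('side',) [0.4831 0.2267 0.2402] -0.9169963498866148 blue [0.5348 0.0163] -0.8672755952150519
('top', 'side') [0.4818 0.2262 0.2346] -1.882834153179161 blue [0.529  0.0202] -1.8006357422788575
```

```bash
cat > tgt.py <<'E'
from h import *
YAW=.21; Rs=Rstand(YAW); c=np.array([.4818,.2262,.062]); u=Rs@[0,.7071,.7071]; n=Rs@[0,-.7071,.7071]
xs=Rs@[1,0,0]
RY=Rtool(xs,-u)
E
python3 - <<'E'
from tgt import *
delta(np.array([.47,.25,.36]),Rtool(xs,[0,0,-1]))
delta(np.array([.47,.25,.36]),RY)
E
```

```text
t 0.15 turn(tool) [-0.001  0.     0.186] | 0.186 shift now-axes [ 0.5301 -0.6742 -0.1066] shift after turn [ 0.3964 -0.7605 -0.1073] world [0.2292 0.8264 0.1073]
t 0.15 turn(tool) [-0.784 -0.073  0.176] | 0.807 shift now-axes [ 0.5301 -0.6742 -0.1066] shift after turn [ 0.3964 -0.4618 -0.6136] world [0.2292 0.8264 0.1073]
```

```bash
python3 -m crank '[[[0.02,-0.02,-0.03,0,0,0],[0.03,-0.038,-0.02,0,0,0],[0.03,-0.04,-0.02,0,0,0],[0.03,-0.04,-0.01,0,0,0],[0.03,-0.04,-0.01,0,0,0],[0.03,-0.04,-0.01,0,0,0],[0.03,-0.04,0,0,0,0],[0.03,-0.04,0,0,0,0],[0.03,-0.04,0,0,0,0],[0.03,-0.04,0,0,0,0]]]' 0
python3 -m crank '[[[0.03,-0.04,0,0,0,0],[0.03,-0.04,0,0,0,0],[0.03,-0.04,0,0,0,0],[0.03,-0.04,0,0,0,0],[0.03,-0.04,0,0,0,0],[0.03,-0.04,0,0,0,0],[0.03,-0.03,0,0,0,0],[0.02,-0.02,0,0,0,0.09],[0,0,0,0,0,0.09]]]'
python3 - <<'E'
from tgt import *
delta(np.array([.47,.25,.36]),RY)
E
```

```text
clock: 1.4
tool_pos: [0.3628, -0.1145, 0.3533]
tool_rot: [0.0, 0.98, 0.197, 0.0]
force: [0.4, 0.6, 0.5]
gripper_width: 0.496
gripper_force: 0.0
clock: 2.52
tool_pos: [0.4631, 0.2424, 0.3526]
tool_rot: [-0.001, 0.994, 0.108, -0.001]
force: [-0.6, -0.8, 0.5]
gripper_width: 0.499
gripper_force: 0.0
t 2.52 turn(tool) [-0.787 -0.001  0.006] | 0.787 shift now-axes [ 0.0084 -0.006  -0.0074] shift after turn [ 0.0084  0.001  -0.0095] world [0.0069 0.0076 0.0074]
```

```bash
python3 -m crank '[[[0,0,0,-0.157,0,0],[0,0,0,-0.157,0,0],[0,0,0,-0.157,0,0],[0,0,0,-0.157,0,0],[0,0,0,-0.157,0,0],[0,0,0,0,0,0]]]'
python3 - <<'E'
from tgt import *
delta(c+.141*u,RY)
from bench import status; print(np.round(status.get_state()["joints"],2))
E
```

```text
clock: 3.28
tool_pos: [0.462, 0.2424, 0.351]
tool_rot: [0.381, 0.918, 0.103, 0.04]
force: [-0.3, 0.4, 0.9]
gripper_width: 0.501
gripper_force: 0.0
t 3.27 turn(tool) [ 0.    -0.005  0.011] | 0.012 shift now-axes [ 0.0177 -0.19    0.0775] shift after turn [ 0.016  -0.1902  0.0774] world [-0.0009  0.0813 -0.1893]
[-0.48  0.49 -0.64  1.56  0.74  1.85 -2.55]
```

```bash
python3 -m crank '[[[0.003,-0.04,0.015,0,0,0],[0.003,-0.04,0.015,0,0,0],[0.003,-0.04,0.015,0,0,0],[0.003,-0.04,0.016,0,0,0],[0.003,-0.03,0.016,0,0,0],[0,0,0,0,0,0]]]' 0 60
python3 - <<'E'
from tgt import *
delta(c+.141*u,RY); delta(c+.041*u,RY)
from bench import status,read_camera,camera_model; print(np.round(status.get_state()["joints"],2))
m=camera_model("wrist"); im=read_camera("wrist"); pickle.dump((im,m),open("w1.pkl","wb"))
T=np.linalg.inv(m["cam_to_world"])
def fe(P):
    q=np.atleast_2d(P)@T[:3,:3].T+T[:3,3]; rr=np.hypot(q[:,0],q[:,1]); t=np.arctan2(rr,q[:,2]); K=np.array(m["mtx"]); return np.c_[K[0,2]+K[0,0]*t*q[:,0]/rr,K[1,2]+K[0,0]*t*q[:,1]/rr]
o=cv2.resize(im,(800,600)); s=800/512
L=np.vstack([disc(c,Rlid(YAW))[:60],c+.0325*n,c+.019*u,c+.019*u+.05*n])
for p in fe(L)*s: cv2.circle(o,tuple(int(v) for v in p),2,(255,0,255),-1)
cv2.imwrite("pics/w1.png",o)
E
```

```text
clock: 4.03
tool_pos: [0.4608, 0.3199, 0.1636]
tool_rot: [0.381, 0.918, 0.099, 0.039]
force: [0.6, 1.1, 0.3]
gripper_width: 0.499
gripper_force: 0.0
t 4.03 turn(tool) [0.001 0.    0.005] | 0.005 shift now-axes [ 0.001  -0.004  -0.0013] shift after turn [ 0.001  -0.004  -0.0013] world [ 0.0002  0.0039 -0.0019]
t 4.03 turn(tool) [0.001 0.    0.005] | 0.005 shift now-axes [ 0.0011 -0.004   0.0987] shift after turn [ 0.001  -0.004   0.0987] world [ 0.015  -0.0653 -0.0726]
[-0.62  0.78 -0.58  1.56  0.79  1.69 -2.8 ]
```

View pics/w1.png

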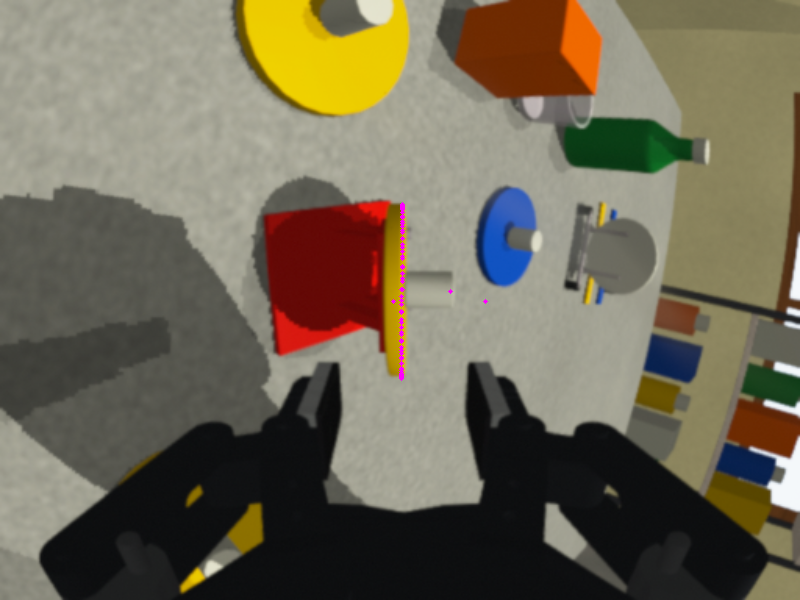

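The overlay matches the lid at (395,290), within about 2 mm. The fingers straddle its upper rim and the knob points right, so I'll advance and grip.

```bash
python3 -m crank '[[[0.001,-0.004,0.02,0,0,0],[0,0,0.025,0,0,0],[0,0,0.025,0,0,0],[0,0,0.018,0,0,0],[0,0,0.011,0,0,0],[0,0,0,0,0,0]]]'
python3 -m crank '[[[0,0,0,0,0,0],[0,0,0,0,0,0],[0,0,0,0,0,0],[0,0,0,0,0,0]]]' 1 60
python3 - <<'E'
from tgt import *
delta(c+.041*u,RY)
E
```

```text
clock: 4.82
tool_pos: [0.4763, 0.2555, 0.0917]
tool_rot: [0.381, 0.919, 0.099, 0.041]
force: [0.3, 0.5, 0.2]
gripper_width: 0.504
gripper_force: 0.0
clock: 5.32
tool_pos: [0.4762, 0.2565, 0.0925]
tool_rot: [0.381, 0.918, 0.1, 0.042]
force: [-0.3, -0.0, 5.2]
gripper_width: 0.093
gripper_force: 60.0
t 5.33 turn(tool) [ 0.    -0.005  0.004] | 0.006 shift now-axes [-0.0008  0.0002  0.0024] shift after turn [-0.0008  0.0002  0.0024] world [-0.0004 -0.0019 -0.0016]
```

```bash
cat >> tgt.py <<'E'
RR=Rtool([1,-.005,0],[0,0,-1]); YS=np.array([.5335,-.2316,0]); BS=np.array([.5333,-.2868,0])
E
python3 -m crank '[[[0,0.002,-0.01,0,0,0],[0,0,-0.03,0,0,0],[0,0.02,-0.05,0,0,0],[0,0.03,-0.05,0,0,0],[0,0.03,-0.05,0,0,0],[0,0,0,0.157,0,0],[0,0,0,0.157,0,0],[0,0,0,0.157,0,0],[0,0,0,0.157,0,0],[0,0,0,0.157,0,0]]]'
python3 - <<'E'
from tgt import *
delta(YS+[0,0,.27],RR)
from bench import status; print(np.round(status.get_state()["joints"],2))
E
```

```text
clock: 6.58
tool_pos: [0.4595, 0.3315, 0.2852]
tool_rot: [-0.003, 0.994, 0.108, 0.001]
force: [0.4, 0.0, -1.4]
gripper_width: 0.092
gripper_force: 59.4
t 6.58 turn(tool) [-0.006 -0.002  0.222] | 0.222 shift now-axes [-0.049   0.5659  0.0121] shift after turn [0.0768 0.5628 0.0152] world [ 0.074  -0.5631 -0.0152]
[-0.15  0.37 -0.73  1.67  0.26  1.2  -2.3 ]
```

```bash
python3 -m crank '[[[0,0,0,-0.005,0,0.111],[0,0,0,0,0,0.111],[0.007,0.03,0,0,0,0],[0.007,0.045,0,0,0,0],[0.007,0.05,0,0,0,0],[0.007,0.05,0,0,0,0],[0.007,0.05,0,0,0,0],[0.007,0.05,0,0,0,0],[0.007,0.05,0,0,0,0],[0.007,0.05,0,0,0,0]]]'
python3 -m crank '[[[0.007,0.05,0,0,0,0],[0.007,0.05,0,0,0,0],[0.007,0.05,0,0,0,0],[0,0.03,0,0,0,0],[0,0.008,0,0,0,0],[0,0,0,0,0,0],[0,0,0,0,0,0]]]'
python3 - <<'E'
from tgt import *
delta(YS+[0,0,.18],RR)
from bench import status,read_camera,camera_model
d={n:(read_camera(n),camera_model(n)) for n in("top","side")}; pickle.dump(d,open("d1.pkl","wb"))
s,t=d["side"][0],d["top"][0]
f=lambda im,x0,y0,w,h,S:cv2.resize(im[y0:y0+h,x0:x0+w],S,interpolation=cv2.INTER_CUBIC)
cv2.imwrite("pics/c2.png",np.hstack([f(s,230,70,120,120,(400,400)),f(t,290,120,110,110,(400,400))]))
E
```

```text
clock: 7.82
tool_pos: [0.5135, -0.0456, 0.2866]
tool_rot: [0.002, 1.0, -0.002, 0.001]
force: [0.5, -0.7, -1.1]
gripper_width: 0.091
gripper_force: 59.4
clock: 8.7
tool_pos: [0.5337, -0.2308, 0.2871]
tool_rot: [0.002, 1.0, -0.002, 0.001]
force: [0.5, 0.6, -0.6]
gripper_width: 0.085
gripper_force: 59.4
t 8.7 turn(tool) [ 0.004 -0.001  0.001] | 0.005 shift now-axes [-0.0003  0.0004  0.1071] shift after turn [-0.0002  0.0008  0.1071] world [-0.0002 -0.0008 -0.1071]
```

View pics/c2.png

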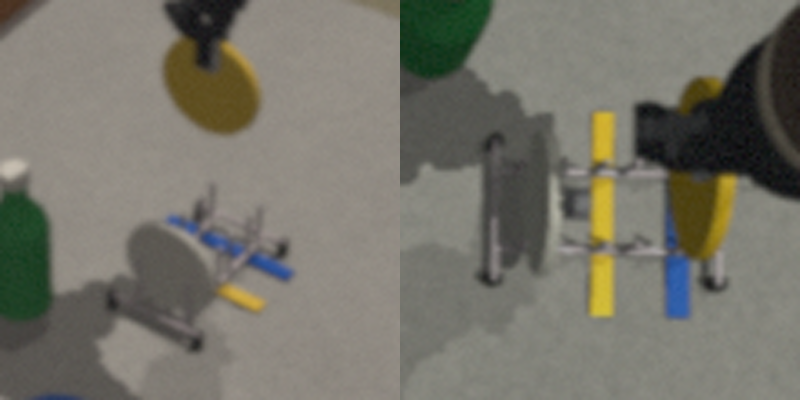

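```bash
cat >> h.py <<'E'
def fe(m,P):
    T=np.linalg.inv(m["cam_to_world"]); q=np.atleast_2d(P)@T[:3,:3].T+T[:3,3]; rr=np.hypot(q[:,0],q[:,1]); t=np.arctan2(rr,q[:,2]); K=np.array(m["mtx"]); return np.c_[K[0,2]+K[0,0]*t*q[:,0]/rr,K[1,2]+K[0,0]*t*q[:,1]/rr]
E
python3 - <<'E'
from tgt import *
from bench import status,read_camera,camera_model
m=camera_model("wrist"); im=read_camera("wrist"); s=800/512
o=cv2.resize(im,(800,600),interpolation=cv2.INTER_CUBIC)
for S,col in((YS,(255,0,255)),(BS,(255,255,0))):
    P=[S+[a,b,.005] for b in(-.008,.008) for a in np.linspace(-.075,.075,16)]+[S+[a,b,.068] for a in(-.028,.028) for b in (-.0095,.0095)]
    for p in fe(m,np.array(P))*s: cv2.circle(o,tuple(int(v) for v in p),2,col,-1)
cv2.imwrite("pics/w2.png",o)
E
```

```text
(no output)
```

View pics/w2.png

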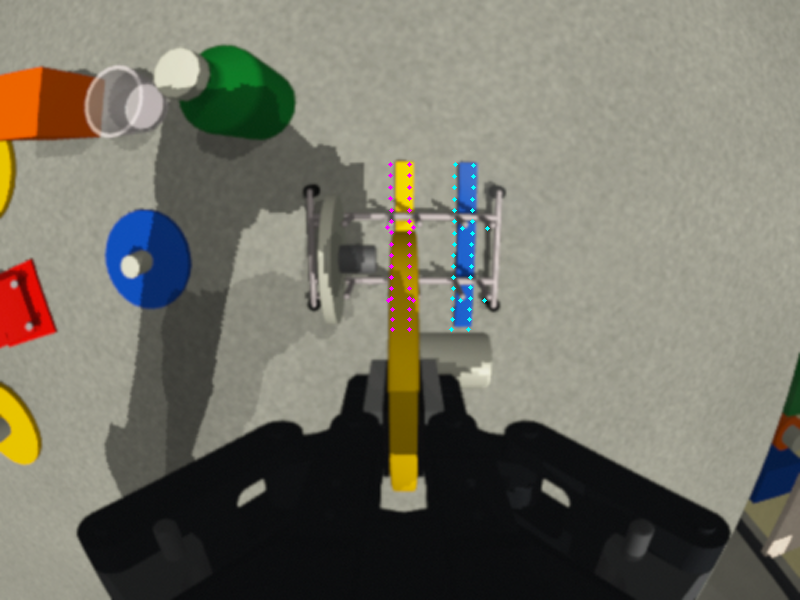

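The strips line up with the model to about 2–3 mm, offset slightly to the right at the far end: the yellow strip's far end is at (403,161), the lid plane at column ~404. I'll separate camera bias from true offset.

Run:
```python
from tgt import *
from bench import status,read_camera,camera_model
from scipy.optimize import least_squares
m=camera_model("wrist"); im=read_camera("wrist"); st=status.get_state(); q=st["tool_rot"]; p=np.array(st["tool_pos"]); R0=R.from_quat([q[1],q[2],q[3],q[0]]).as_matrix()
print("tool z",R0[:,2].round(4), "x",R0[:,0].round(4), "cam axes",np.round(m["cam_to_world"],4).tolist())
# lid far edge (top of picture): tool-frame point at x=+.05,y=0,z=.043
for a in ([.05,0,.043],[.035,0,.078],[.0,0,.093]): print("pred lid px",fe(m,p+R0@np.array(a))*1.5625)
hsv=cv2.cvtColor(cv2.resize(im,None,fx=4,fy=4,interpolation=cv2.INTER_CUBIC),cv2.COLOR_BGR2HSV)
B=cv2.inRange(hsv,(100,120,40),(125,255,255)); Y=cv2.inRange(hsv,(17,150,50),(33,255,255))
def rowmid(M,r,lo,hi):
    cc=np.where(M[int(r*4),int(lo*4):int(hi*4)])[0]; return lo+(cc.min()+cc.max())/8 if len(cc) else None
f=lambda xs:[None if x is None else round(x*1.5625,1) for x in xs]
print("blue",f(rowmid(B,r/1.5625,275,320) for r in(170,190,240,255,300,320)))
print("yel",f(rowmid(Y,r/1.5625,240,280) for r in(170,190,205,240,260,280,300,320,470,480)))
for S,n in((YS,"Y"),(BS,"B")):
    print(n,[fe(m,S+[a,0,.005])[0].dot(np.eye(2)).round(1)*1.5625 for a in(-.07,0,.07)])
```

```text
tool z [ 0.0011 -0.0049 -1.    ] x [ 1.     -0.0047  0.0011] cam axes [[-0.0045, -0.9587, -0.2844, 0.6073], [-1.0, 0.0057, -0.0032, -0.2325], [0.0047, 0.2844, -0.9587, 0.4078], [0.0, 0.0, 0.0, 1.0]]
pred lid px [[400.44601163 232.43484169]]
pred lid px [[400.90005987 254.88252632]]
pred lid px [[401.09994368 319.75097146]]
blue [np.float64(467.6), np.float64(466.8), np.float64(465.4), np.float64(465.0), np.float64(463.3), np.float64(462.5)]
yel [np.float64(403.7), np.float64(403.9), np.float64(404.1), np.float64(404.3), np.float64(404.1), np.float64(403.7), np.float64(403.7), np.float64(403.7), np.float64(403.5), np.float64(403.9)]
Y [array([400.625 , 324.6875]), array([400.15625, 249.6875 ]), array([399.6875 , 169.84375])]
B [array([460.3125 , 324.53125]), array([462.5    , 249.84375]), array([463.75   , 170.46875])]
```

```bash
python3 -m crank '[[[0.001,0.001,0.03,0.005,0,0.008],[0,0,0.04,0,0,0],[0,0,0.035,0,0,0],[0,0,0.025,0,0,0],[0,0,0.02,0,0,0],[0,0,0.015,0,0,0],[0,0,0.008,0,0,0],[0,0,0,0,0,0]]]'
python3 -m crank '[[[0,0,0.003,0,0,0],[0,0,0,0,0,0]]]'
```

```text
clock: 9.9
tool_pos: [0.5344, -0.2338, 0.1137]
tool_rot: [-0.0, 1.0, -0.007, 0.0]
force: [-0.1, -0.3, -1.2]
gripper_width: 0.094
gripper_force: 59.5
clock: 10.15
tool_pos: [0.5346, -0.2341, 0.1112]
tool_rot: [0.0, 1.0, -0.007, 0.001]
force: [-0.0, 0.2, -1.1]
gripper_width: 0.09
gripper_force: 59.5
```

```bash
python3 -m crank '[[[0,-0.002,0.002,0,0,0],[0,0,0.002,0,0,0],[0,0,0.002,0,0,0],[0,0,0,0,0,0]]]'
python3 -m crank '[[[0,0,0.002,0,0,0],[0,0,0,0,0,0]]]'
```

```text
clock: 10.65
tool_pos: [0.5349, -0.232, 0.105]
tool_rot: [0.0, 1.0, -0.007, 0.001]
force: [1.5, -0.4, 0.1]
gripper_width: 0.094
gripper_force: 59.7
clock: 10.9
tool_pos: [0.5359, -0.2322, 0.1041]
tool_rot: [0.0, 1.0, -0.007, 0.002]
force: [1.6, 0.2, 6.5]
gripper_width: 0.094
gripper_force: 60.7
```

```bash
python3 -m crank '[[[0,0,0,0,0,0],[0,0,0,0,0,0],[0,0,0,0,0,0]]]' 0.4
python3 -m crank '[[[0,0,-0.02,0,0,0],[0,0,-0.04,0,0,0],[0,0,-0.05,0,0,0],[0,0,-0.05,0,0,0],[0,0,-0.04,0,0,0],[0,0,0,0,0,0]]]'
python3 - <<'E'
from tgt import *
from bench import status,read_camera,camera_model
P=np.array([.529,.0205,.2])
delta(P,Rtool(xs,[0,0,-1]))
d={n:(read_camera(n),camera_model(n)) for n in("side","wrist")}
s=d["side"][0]; w=d["wrist"][0]
cv2.imwrite("pics/c3.png",np.hstack([cv2.resize(s[90:190,240:340],(400,400),interpolation=cv2.INTER_CUBIC),cv2.resize(w[80:230,170:320],(400,400),interpolation=cv2.INTER_CUBIC)]))
E
```

```text
clock: 11.28
tool_pos: [0.534, -0.2319, 0.1025]
tool_rot: [-0.0, 1.0, -0.007, 0.0]
force: [-0.1, -0.3, -0.6]
gripper_width: 0.303
gripper_force: 0.0
clock: 12.02
tool_pos: [0.5356, -0.2323, 0.3063]
tool_rot: [0.001, 1.0, -0.007, 0.003]
force: [-0.5, 0.2, -1.6]
gripper_width: 0.304
gripper_force: 0.0
t 12.03 turn(tool) [ 0.003 -0.006 -0.224] | 0.224 shift now-axes [-0.0109 -0.2529  0.1057] shift after turn [ 0.0462 -0.2486  0.1063] world [-0.0066  0.2528 -0.1063]
```

View pics/c3.png

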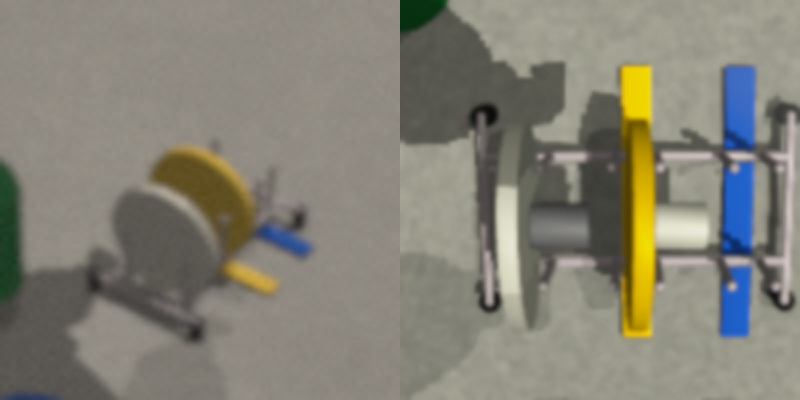

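Yellow stands in the slot over its own strip, knob toward −y like white's. Next I'll take the blue lid by its knob.

```bash
python3 -m crank '[[[0,0,0,0.003,-0.006,-0.112],[0,0,0,0,0,-0.112],[0.008,-0.035,0.01,0,0,0],[0.008,-0.045,0.015,0,0,0],[0.008,-0.045,0.02,0,0,0],[0.008,-0.045,0.02,0,0,0],[0.008,-0.045,0.02,0,0,0],[0.006,-0.034,0.02,0,0,0],[0,0,0,0,0,0]]]' 0
python3 - <<'E'
from tgt import *
from bench import status,read_camera,camera_model
P=np.array([.529,.0205,.034])
delta(P,Rtool(xs,[0,0,-1]))
m=camera_model("wrist"); im=read_camera("wrist"); st=status.get_state()
hsv=cv2.cvtColor(im,cv2.COLOR_BGR2HSV); M=cv2.inRange(hsv,(100,120,40),(125,255,255))
k,l,s,ce=cv2.connectedComponentsWithStats(M); i=1+np.argmax(s[1:,4]); h=cv2.convexHull(np.argwhere(l==i)[:,::-1].astype(np.float32))
from scipy.optimize import minimize
def g(v):
    h2=hull(fe(m,disc(np.array([v[0],v[1],.0045]),np.eye(3)))); A,_=cv2.intersectConvexConvex(h,h2); return -A/(cv2.contourArea(h)+cv2.contourArea(h2)-A)
r=minimize(g,P[:2],method="Nelder-Mead",options=dict(initial_simplex=[[.52,.02],[.54,.02],[.52,.03]],xatol=1e-4)); print(s[i],r.x.round(4),r.fun)
E
```

```text
clock: 13.25
tool_pos: [0.5246, 0.0245, 0.1958]
tool_rot: [-0.003, 0.994, 0.107, -0.005]
force: [0.2, -1.8, 0.2]
gripper_width: 0.503
gripper_force: 0.0
t 13.25 turn(tool) [-0.006  0.01   0.005] | 0.013 shift now-axes [0.005  0.0059 0.1617] shift after turn [0.0035 0.0048 0.1618] world [ 0.0044 -0.004  -0.1618]
[ 218  123   93   91 6091] [0.5298 0.0189] -0.9662316277669355
```

```bash
python3 -m crank '[[[0,0,0,-0.006,0.010,0.005],[0.004,0.005,0.03,0,0,0],[0,0,0.04,0,0,0],[0,0,0.04,0,0,0],[0,0,0.03,0,0,0],[0,0,0.015,0,0,0],[0,0,0,0,0,0]]]'
python3 - <<'E'
from tgt import *
delta(np.array([.529,.0205,.034]),Rtool(xs,[0,0,-1]))
E
```

```text
clock: 14.18
tool_pos: [0.5325, 0.0165, 0.0433]
tool_rot: [0.001, 0.995, 0.102, 0.002]
force: [-0.1, 0.4, 0.3]
gripper_width: 0.498
gripper_force: 0.0
t 14.18 turn(tool) [ 0.002 -0.004 -0.006] | 0.008 shift now-axes [-0.0026 -0.0047  0.0093] shift after turn [-0.0026 -0.0047  0.0093] world [-0.0035  0.004  -0.0093]
```

```bash
python3 -m crank '[[[-0.0025,-0.0045,0,0.002,-0.004,-0.006],[0,0,0.008,0,0,0],[0,0,0,0,0,0],[0,0,0,0,0,0]]]'
python3 -m crank '[[[0,0,0,0,0,0],[0,0,0,0,0,0],[0,0,0,0,0,0],[0,0,0,0,0,0]]]' 1 60
python3 - <<'E'
from tgt import *
delta(np.array([.529,.0205,.034]),Rtool(xs,[0,0,-1]))
E
```

```text
clock: 14.68
tool_pos: [0.5294, 0.0211, 0.0358]
tool_rot: [0.0, 0.994, 0.105, 0.001]
force: [0.2, 0.4, -0.2]
gripper_width: 0.497
gripper_force: 0.0
clock: 15.18
tool_pos: [0.5296, 0.0211, 0.036]
tool_rot: [0.0, 0.994, 0.105, 0.001]
force: [-1.4, 0.2, 5.6]
gripper_width: 0.232
gripper_force: 58.5
t 15.18 turn(tool) [ 0.    -0.002  0.001] | 0.002 shift now-axes [-0.0007  0.0005  0.002 ] shift after turn [-0.0007  0.0005  0.002 ] world [-0.0006 -0.0006 -0.002 ]
```

```bash
cat >> tgt.py <<'E'
RB=Rtool(xs,-n)
E
python3 -m crank '[[[0,0,-0.02,0,0,0],[0,0,-0.05,0,0,0],[0,0,-0.05,0,0,0],[0,0,-0.05,0,0,0],[0,0,-0.03,0,0,0],[0,0,0,0,0,0]]]'
python3 - <<'E'
from tgt import *
p=c+.1315*n+.004*u
delta(p+[0,0,.06],Rtool(xs,[0,0,-1])); delta(p,RB)
E
```

```text
clock: 15.92
tool_pos: [0.5301, 0.0212, 0.2378]
tool_rot: [0.0, 0.994, 0.105, 0.003]
force: [-0.8, -0.3, -1.8]
gripper_width: 0.236
gripper_force: 58.8
t 15.93 turn(tool) [ 0.001 -0.006  0.001] | 0.006 shift now-axes [-0.0046 -0.1205  0.0198] shift after turn [-0.0045 -0.1204  0.02  ] world [-0.0295  0.1168 -0.02  ]
t 15.93 turn(tool) [ 0.787 -0.005  0.003] | 0.787 shift now-axes [-0.0049 -0.1205  0.0798] shift after turn [-0.0045 -0.0286  0.1417] world [-0.0295  0.1168 -0.08  ]
```

```bash
python3 -m crank '[[[-0.0015,-0.03,0,0,0,0],[-0.0015,-0.04,0,0,0,0],[-0.0015,-0.035,0,0,0,0],[0,-0.015,0,0.157,0,0],[0,0,0,0.157,0,0],[0,0,0,0.157,0,0],[0,0,0,0.157,0,0],[0,0,0,0.157,0,0],[0,0,0,0,0,0]]]'
python3 - <<'E'
from tgt import *
from bench import status
p=c+.0315*n+.004*u
delta(p,RB); print(np.round(status.get_state()["joints"],2))
E
```

```text
clock: 17.05
tool_pos: [0.4992, 0.1345, 0.2322]
tool_rot: [-0.381, 0.919, 0.094, -0.041]
force: [-0.8, -0.6, -1.5]
gripper_width: 0.238
gripper_force: 59.0
t 17.05 turn(tool) [-0.002  0.    -0.007] | 0.007 shift now-axes [0.0024 0.0506 0.1547] shift after turn [0.0021 0.0504 0.1548] world [-0.0134  0.0726 -0.1451]
[ 0.69  0.57 -0.83  1.85 -0.43  1.05 -1.2 ]
```

```bash
python3 -m crank '[[[0.001,0.02,0.02,0,0,-0.007],[0.001,0.03,0.03,0,0,0],[0,0,0.04,0,0,0],[0,0,0.03,0,0,0],[0,0,0.015,0,0,0],[0,0,0,0,0,0]]]'
python3 - <<'E'
from tgt import *
from bench import status,read_camera,camera_model
p=c+.0315*n+.004*u
delta(p,RB)
d={k:(read_camera(k),camera_model(k)) for k in("side","wrist")}
s=d["side"][0]; w=d["wrist"][0]
cv2.imwrite("pics/c4.png",np.hstack([cv2.resize(s[190:290,160:260],(400,400),interpolation=cv2.INTER_CUBIC),cv2.resize(w[0:300,106:406],(400,400),interpolation=cv2.INTER_CUBIC)]))
E
```

```text
clock: 17.8
tool_pos: [0.4886, 0.1978, 0.1048]
tool_rot: [-0.38, 0.919, 0.102, -0.039]
force: [-0.1, -0.8, -1.5]
gripper_width: 0.234
gripper_force: 59.0
t 17.8 turn(tool) [0.002 0.002 0.01 ] | 0.011 shift now-axes [-0.0008  0.0056  0.0194] shift after turn [-0.0007  0.0057  0.0194] world [-0.0028  0.0094 -0.0177]
```

View pics/c4.png

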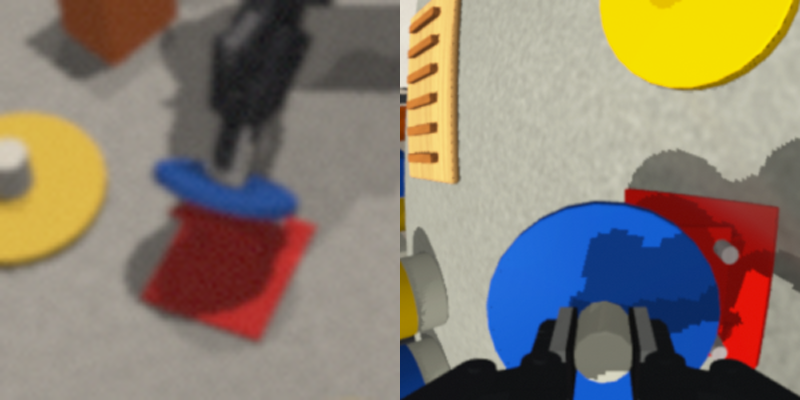

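The blue lid is over the plate, and both pegs show clear below its rim on the right. I'll finish the last 2 cm slowly.

```bash
python3 -m crank '[[[0,0.004,0.006,0,0,0],[0,0,0.006,0,0,0],[0,0,0.004,0,0,0],[0,0,0,0,0,0]]]'
python3 -m crank '[[[0,0,0.002,0,0,0],[0,0,0,0,0,0]]]'
python3 - <<'E'
from tgt import *
delta(c+.0315*n+.004*u,RB)
E
```

```text
clock: 18.4
tool_pos: [0.4873, 0.2052, 0.0905]
tool_rot: [-0.381, 0.918, 0.101, -0.039]
force: [0.2, 0.2, -1.9]
gripper_width: 0.232
gripper_force: 59.0
clock: 18.65
tool_pos: [0.4872, 0.2064, 0.0892]
tool_rot: [-0.381, 0.918, 0.101, -0.038]
force: [-0.8, -0.7, -0.9]
gripper_width: 0.24
gripper_force: 59.0
t 18.65 turn(tool) [ 0.001 -0.     0.009] | 0.009 shift now-axes [-0.0012  0.0007  0.0022] shift after turn [-0.0012  0.0008  0.0022] world [-0.0014  0.0007 -0.0021]
```

```bash
python3 -m crank '[[[0,0.001,0.002,0,0,0],[0,0,0.001,0,0,0],[0,0,0,0,0,0]]]'
python3 -m crank '[[[0,0.002,0.001,0,0,0],[0,0,0,0,0,0]]]'
```

```text
clock: 19.02
tool_pos: [0.4875, 0.2074, 0.087]
tool_rot: [-0.381, 0.918, 0.101, -0.038]
force: [-0.7, -5.5, 6.6]
gripper_width: 0.236
gripper_force: 60.5
clock: 19.27
tool_pos: [0.4878, 0.2073, 0.0865]
tool_rot: [-0.381, 0.918, 0.101, -0.038]
force: [-2.3, -9.6, 21.4]
gripper_width: 0.235
gripper_force: 61.7
```

```bash
python3 -m crank '[[[0,0,0,0,0,0],[0,0,0,0,0,0],[0,0,0,0,0,0]]]' 0
python3 -m crank '[[[0,0,-0.02,0,0,0],[0,0,-0.04,0,0,0],[0,0,-0.05,0,0,0],[0,-0.04,-0.04,0,0,0],[0,-0.04,-0.04,0,0,0],[0,-0.03,-0.03,0,0,0],[0,0,0,-0.157,0,0],[0,0,0,-0.157,0,0],[0,0,0,-0.157,0,0],[0,0,0,-0.157,0,0]]]'
python3 - <<'E'
from tgt import *
from bench import status,read_camera,camera_model
from scipy.optimize import minimize
print(np.round(status.get_state()["joints"],2))
delta(np.array([.47,.25,.35]),Rtool(xs,[0,0,-1]))
delta(np.array([.47,.25,.35]),RY)
im=read_camera("side"); m=camera_model("side")
M=cv2.inRange(cv2.cvtColor(im,cv2.COLOR_BGR2HSV),(100,120,40),(125,255,255)); k,l,s,ce=cv2.connectedComponentsWithStats(M)
for i in range(1,k):
    if s[i,4]>100: print(s[i],ce[i].round(1))
i=min(range(1,k),key=lambda i:np.hypot(*(ce[i]-w2p(m,c)[0]))); h=cv2.convexHull(np.argwhere(l==i)[:,::-1].astype(np.float32))
f=lambda v:-iouc(h,disc(c+v[0]*xs+v[1]*u,Rlid(YAW)),m)
r=minimize(f,[0,0],method="Nelder-Mead",options=dict(initial_simplex=[[0,0],[.01,0],[0,.01]],xatol=1e-4)); print("offset x,u",r.x,r.fun,f([0,0]))
E
```

```text
clock: 19.65
tool_pos: [0.487, 0.2071, 0.0841]
tool_rot: [-0.381, 0.918, 0.101, -0.038]
force: [-0.1, -0.1, -1.0]
gripper_width: 0.499
gripper_force: 0.0
clock: 20.9
tool_pos: [0.5024, 0.1309, 0.3182]
tool_rot: [-0.076, 0.991, 0.107, -0.004]
force: [-0.2, 0.8, -0.5]
gripper_width: 0.503
gripper_force: 0.0
[ 0.37  0.26 -0.75  1.73  0.03  1.19 -1.73]
t 20.9 turn(tool) [-0.151 -0.008  0.006] | 0.152 shift now-axes [-0.0059 -0.1267 -0.0129] shift after turn [-0.0068 -0.1233 -0.0318] world [-0.0324  0.1191  0.0318]
t 20.9 turn(tool) [-0.937 -0.01   0.003] | 0.937 shift now-axes [-0.0059 -0.1267 -0.0129] shift after turn [-0.0068 -0.0647 -0.1096] world [-0.0324  0.1191  0.0318]
[198 237  35  14 257] [214.6 243.6]
offset x,u [ 0.0093154  -0.01040359] -0.7519834441947343 -0.7324432830165131
```

```bash
python3 -m crank '[[[-0.002,-0.03,-0.005,-0.15,0,0],[-0.002,-0.04,-0.01,0,0,0],[-0.002,-0.04,-0.015,0,0,0],[0,-0.02,0,0,0,0],[0,0,0,-0.157,0,0],[0,0,0,-0.157,0,0],[0,0,0,-0.157,0,0],[0,0,0,-0.157,0,0],[0,0,0,-0.157,0,0],[0,0,0,0,0,0]]]'
python3 - <<'E'
from tgt import *
from bench import status
print(np.round(status.get_state()["joints"],2))
delta(c+.141*u,RY)
E
```

```text
clock: 22.2
tool_pos: [0.4671, 0.2572, 0.3498]
tool_rot: [0.377, 0.92, 0.102, 0.041]
force: [0.3, -1.6, -1.1]
gripper_width: 0.501
gripper_force: 0.0
[-0.52  0.5  -0.6   1.53  0.73  1.85 -2.54]
t 22.2 turn(tool) [-0.007 -0.007  0.009] | 0.013 shift now-axes [ 0.0088 -0.1793  0.0874] shift after turn [ 0.0079 -0.18    0.0861] world [-0.0061  0.0666 -0.1881]
```

```bash
python3 -m crank '[[[0.002,-0.035,0.015,0,0,0.004],[0.002,-0.04,0.018,-0.007,0,0],[0.002,-0.04,0.018,0,0,0],[0.002,-0.04,0.018,0,0,0],[0,-0.025,0.017,0,0,0],[0,0,0,0,0,0],[0,0,0,0,0,0]]]'
python3 - <<'E'
from tgt import *
from bench import status,read_camera,camera_model
delta(c+.041*u,RY)
m=camera_model("wrist"); im=read_camera("wrist"); print(np.round(status.get_state()["joints"],2))
o=cv2.resize(im,(800,600)); s=800/512
L=np.vstack([disc(c,Rlid(YAW))[:60],c+.0325*n])
for p in fe(m,L)*s: cv2.circle(o,tuple(int(v) for v in p),2,(255,0,255),-1)
cv2.imwrite("pics/w5.png",o[150:450,200:600])
E
```

```text
clock: 23.08
tool_pos: [0.4647, 0.3218, 0.1668]
tool_rot: [0.379, 0.919, 0.095, 0.044]
force: [-0.2, -0.2, 0.3]
gripper_width: 0.5
gripper_force: 0.0
t 23.07 turn(tool) [-0.001 -0.007 -0.007] | 0.01 shift now-axes [-0.004  -0.0053  0.1018] shift after turn [-0.0033 -0.0055  0.1018] world [ 0.011  -0.0673 -0.0758]
[-0.64  0.77 -0.56  1.56  0.78  1.68 -2.79]
```

View pics/w5.png

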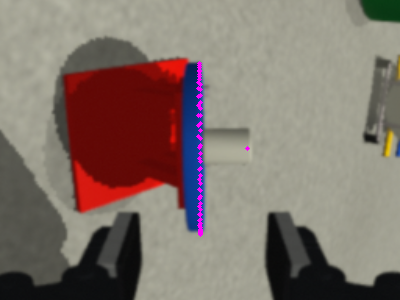

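The blue lid is seated exactly where yellow was (column 193, rim line on the overlay, knob outwards). Gripping its upper rim.

```bash
python3 -m crank '[[[-0.003,-0.005,0.02,0,0,-0.005],[0,0,0.025,0,0,0],[0,0,0.025,0,0,0],[0,0,0.018,0,0,0],[0,0,0.01,0,0,0],[0,0,0.001,0,0,0],[0,0,0,0,0,0]]]'
python3 -m crank '[[[0,0,0,0,0,0],[0,0,0,0,0,0],[0,0,0,0,0,0],[0,0,0,0,0,0]]]' 1 60
python3 - <<'E'
from tgt import *
delta(c+.041*u,RY)
E
```

```text
clock: 24.0
tool_pos: [0.4757, 0.2582, 0.092]
tool_rot: [0.38, 0.919, 0.099, 0.044]
force: [-0.3, -0.4, 0.5]
gripper_width: 0.501
gripper_force: 0.0
clock: 24.5
tool_pos: [0.4759, 0.257, 0.0928]
tool_rot: [0.381, 0.918, 0.099, 0.044]
force: [-0.3, -1.2, 5.9]
gripper_width: 0.096
gripper_force: 58.9
t 24.5 turn(tool) [ 0.002 -0.009  0.   ] | 0.009 shift now-axes [-0.0007  0.0004  0.0029] shift after turn [-0.0007  0.0004  0.0029] world [-0.0002 -0.0024 -0.0018]
```

```bash
python3 -m crank '[[[0,0.002,-0.01,0,0,0],[0,0,-0.03,0,0,0],[0,0.02,-0.05,0,0,0],[0,0.03,-0.05,0,0,0],[0,0.03,-0.05,0,0,0],[0,0,0,0.157,0,0],[0,0,0,0.157,0,0],[0,0,0,0.157,0,0],[0,0,0,0.157,0,0],[0,0,0,0.157,0,0]]]'
python3 -m crank '[[[0,0,0,0,0,0.111],[0,0,0,0,0,0.111],[0.007,0.03,0,0,0,0],[0.007,0.045,0,0,0,0],[0.007,0.05,0,0,0,0],[0.007,0.05,0,0,0,0],[0.007,0.05,0,0,0,0],[0.007,0.05,0,0,0,0],[0.007,0.05,0,0,0,0],[0.007,0.05,0,0,0,0]]]'
python3 - <<'E'
from tgt import *
RR=Rtool([1,-.014,0],[0,0,-1]); delta(np.array([.534,-.2866,.27]),RR)
E
```

```text
clock: 25.75
tool_pos: [0.458, 0.3325, 0.285]
tool_rot: [-0.003, 0.994, 0.108, 0.004]
force: [0.0, -0.7, -1.7]
gripper_width: 0.097
gripper_force: 58.8
clock: 27.0
tool_pos: [0.5122, -0.0445, 0.2844]
tool_rot: [-0.001, 1.0, -0.002, 0.003]
force: [1.2, 0.5, -1.7]
gripper_width: 0.092
gripper_force: 59.0
t 27.0 turn(tool) [-0.001 -0.006  0.01 ] | 0.012 shift now-axes [0.0227 0.242  0.0143] shift after turn [0.0252 0.2417 0.0144] world [ 0.0218 -0.2421 -0.0144]
```

```bash
python3 -m crank '[[[0.005,0.05,0,0,-0.006,0.01],[0.005,0.05,0,0,0,0],[0.005,0.05,0,0,0,0],[0.005,0.045,0,0,0,0],[0.003,0.03,0,0,0,0],[0,0.01,0,0,0,0],[0,0,0,0,0,0],[0,0,0,0,0,0]]]'
python3 - <<'E'
from tgt import *
from bench import status,read_camera,camera_model
RR=Rtool([1,-.014,0],[0,0,-1]); delta(np.array([.534,-.2866,.115]),RR)
m=camera_model("wrist"); im=read_camera("wrist"); st=status.get_state(); q=st["tool_rot"]; p=np.array(st["tool_pos"]); R0=R.from_quat([q[1],q[2],q[3],q[0]]).as_matrix()
print("lid px pred",[(fe(m,p+R0@np.array(a))[0]*1.5625).round(1) for a in([.05,0,.044],[0,0,.094])])
print("strip pred",[(fe(m,np.array([.534-b*0,-.2866,.005])+[b,-.014*b,0])[0]*1.5625).round(1) for b in(.055,.07)])
B=cv2.inRange(cv2.cvtColor(cv2.resize(im,(2048,1536),interpolation=cv2.INTER_CUBIC),cv2.COLOR_BGR2HSV),(100,120,30),(125,255,255))
for r in(165,175,185,200,240,260,280,300,320):
    cc=np.where(B[int(r*2.56),940:1140])[0]
    if len(cc): print(r,((940+cc.min())/2.56).round(1),((940+cc.max())/2.56).round(1),((940+(cc.min()+cc.max())/2)/2.56).round(1))
E
```

```text
clock: 28.0
tool_pos: [0.5324, -0.2769, 0.2838]
tool_rot: [-0.001, 1.0, -0.007, -0.0]
force: [-0.1, 0.0, -1.1]
gripper_width: 0.093
gripper_force: 59.0
t 28.0 turn(tool) [-0.002  0.     0.001] | 0.002 shift now-axes [0.0018 0.01   0.1688] shift after turn [0.0018 0.0097 0.1688] world [ 0.0016 -0.0097 -0.1688]
lid px pred [array([400. , 231.9]), array([400.8, 319. ])]
strip pred [array([413.5, 184.8]), array([413.6, 167.4])]
165 407.0 425.8 416.4
175 407.0 425.8 416.4
185 407.0 425.8 416.4
200 408.2 425.8 417.0
240 393.0 425.4 409.2
260 391.4 425.0 408.2
280 391.0 417.2 404.1
300 389.5 424.6 407.0
320 389.5 425.0 407.2
```

```bash
python3 -m crank '[[[0.0018,0.0097,0,-0.002,0,0],[0,0,0.03,0,0,0],[0,0,0.035,0,0,0],[0,0,0.03,0,0,0],[0,0,0.02,0,0,0],[0,0,0,0,0,0],[0,0,0,0,0,0]]]'
python3 - <<'E'
from tgt import *
RR=Rtool([1,-.014,0],[0,0,-1]); delta(np.array([.534,-.2866,.107]),RR)
E
```

```text
clock: 28.92
tool_pos: [0.5342, -0.289, 0.1695]
tool_rot: [0.001, 1.0, -0.008, 0.0]
force: [0.1, -0.8, 0.1]
gripper_width: 0.094
gripper_force: 59.0
t 28.93 turn(tool) [ 0.002 -0.001 -0.001] | 0.002 shift now-axes [-0.0003 -0.0025  0.0625] shift after turn [-0.0002 -0.0024  0.0625] world [-0.0002  0.0024 -0.0625]
```

```bash
python3 -m crank '[[[0,-0.0024,0,0.002,0,0],[0,0,0.015,0,0,0],[0,0,0.015,0,0,0],[0,0,0.015,0,0,0],[0,0,0.01,0,0,0],[0,0,0.005,0,0,0],[0,0,0,0,0,0]]]'
python3 -m crank '[[[0,0,0.002,0,0,0],[0,0,0.0015,0,0,0],[0,0,0,0,0,0]]]'
```

```text
clock: 29.8
tool_pos: [0.5335, -0.2862, 0.1082]
tool_rot: [-0.001, 1.0, -0.008, -0.0]
force: [-0.6, -0.6, -0.3]
gripper_width: 0.091
gripper_force: 59.1
clock: 30.18
tool_pos: [0.5343, -0.2865, 0.1056]
tool_rot: [-0.0, 1.0, -0.008, 0.001]
force: [1.5, -0.9, -0.1]
gripper_width: 0.091
gripper_force: 59.2
```

```bash
python3 -m crank '[[[0,0,0.002,0,0,0],[0,0,0,0,0,0]]]'
```

```text
clock: 30.42
tool_pos: [0.5354, -0.2867, 0.1047]
tool_rot: [0.0, 1.0, -0.008, 0.002]
force: [1.7, -0.4, 6.6]
gripper_width: 0.096
gripper_force: 60.3
```

```bash
python3 -m crank '[[[0,0,0,0,0,0],[0,0,0,0,0,0],[0,0,0,0,0,0]]]' 0.4
python3 -m crank '[[[0,0,-0.02,0,0,0],[0,0,-0.04,0,0,0],[0,0,-0.05,0,0,0],[0,0,-0.05,0,0,0],[0,0,-0.04,0,0,0],[0,0,0,0,0,0],[0,0,0,0,0,0]]]'
python3 - <<'E'
from h import *
from bench import status,read_camera,camera_model
s=read_camera("side"); w=read_camera("wrist")
cv2.imwrite("pics/c6.png",np.hstack([cv2.resize(s[90:190,240:340],(400,400),interpolation=cv2.INTER_CUBIC),cv2.resize(w[80:230,170:320],(400,400),interpolation=cv2.INTER_CUBIC)]))
E
```

```text
clock: 30.8
tool_pos: [0.5333, -0.2862, 0.1028]
tool_rot: [-0.001, 1.0, -0.008, -0.001]
force: [0.4, 0.8, 0.2]
gripper_width: 0.299
gripper_force: 0.0
clock: 31.68
tool_pos: [0.5332, -0.2864, 0.3022]
tool_rot: [-0.001, 1.0, -0.008, -0.001]
force: [0.2, 0.4, -0.8]
gripper_width: 0.305
gripper_force: 0.0
```

View pics/c6.png

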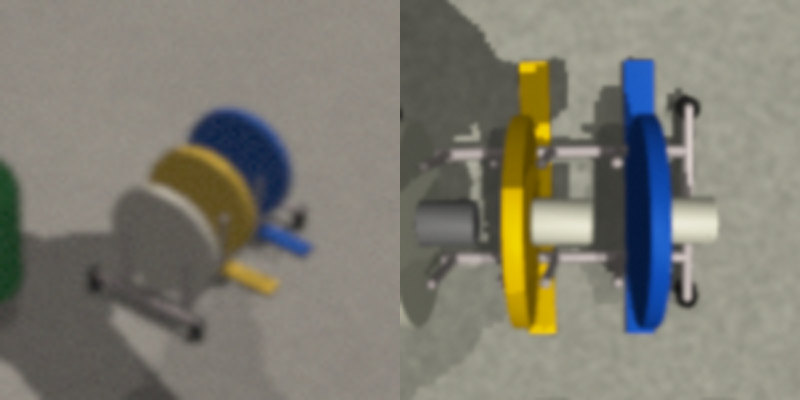

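Blue and yellow both stand over their own strips at equal height to white, all knobs toward −y, and the gripper is clear. Handing in.

```bash
python3 -c "
from bench import job; print(job.close_job())"
```

```text
the job is handed in; nothing more can be done
None
```

The job is handed in: the blue and yellow lids were each lowered onto the rails over their own strip with their knobs facing the white lid's way, the white lid was still in its slot, and the arm never came near the bottle, carton or cup (about 32 s used; the verdict was not shown to me).

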